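# Load the sample carousel

### The job

Load every test cassette lying on the table into the pocket of its own colour in the sample carousel: each time turn the carousel by its knob until that pocket faces the loading gate, lay the cassette flat on the loading shelf and slide it through the gate until it is fully home in the pocket. When all are in, turn the carousel so that its white blank panel squarely closes the gate, and leave the tape roll and the timer where they are.

Things in the scene. Friction and masses are not known exactly. Their poses are not given: they have to be found in the camera images.
- station: fixed rotary sample loader: low grey ring housing (wall 34 mm high, inner radius 107, outer 113 mm) round a carousel, with one loading gate. Origin on the table surface on the carousel's axis, z up; gate and loading shelf lie in its -x direction. Pocket floors are 14 mm above the table
- shelf (a point): centre of the top of the loading shelf, 160 mm from the axis, frame as the station: a fixed flat aluminium plate, top 16.5 mm above the table, 94 mm wide, reaching from 105 to 215 mm out from the axis
- carousel (a joint): angle of the carousel in the station, rad, growing anticlockwise seen from above, turns without end stops; 0 = white blank panel squarely in the gate. It stays where it is left (friction about 0.06 N m). Seen from above, blank panel, red, yellow, blue and green pocket follow anticlockwise 72 degrees apart, under a clear disc of radius 92 mm, top 38 mm above the table
- knob (a point): grip point of the black bar knob on top of the carousel, on its axis, 60 mm above the table; the frame turns with the carousel. The bar is 58 mm long along this frame's x, 14 mm wide along its y, from 42 to 71 mm above the table, on a round foot
- gate (a point): middle of the gate, fixed in the station, 104 mm from the axis, 22 mm above the table. The gate is an opening 70 mm wide in the ring wall, open at the top, with two yellow guide fins, 35 mm high, that flare outward to 91 mm apart at 127 mm from the axis
- blank (a point): outer middle of the carousel's white blank panel (closed fifth, no pocket), 104 mm from the axis, 22 mm above the table; coincides with gate when the panel closes the gate
- pocket_red (a point): centre of a cassette when home in the red pocket: 73.5 mm from the axis, 22 mm above the table; frame of the carousel. The pocket (red floor, red mark on top) runs radially, 64 mm wide, flared mouth, 21 mm high, back wall 48 mm from the axis, open only at the rim, where a 2 mm sill keeps the cassette in (its tail drops behind it when home). A clear disc roofs it
- cassette_red: loose flat red plastic test cassette, 50 mm (its x) by 60 mm (its y) by 16 mm thick, 70 g, same on both faces with a white window; origin at its centre. It goes into the pocket with its 50 mm side along the radius. May be absent
- pocket_yellow (a point): centre of a cassette when home in the yellow pocket: 73.5 mm from the axis, 22 mm above the table; frame of the carousel. The pocket (yellow floor, yellow mark on top) runs radially, 64 mm wide, flared mouth, 21 mm high, back wall 48 mm from the axis, open only at the rim, where a 2 mm sill keeps the cassette in (its tail drops behind it when home). A clear disc roofs it
- cassette_yellow: loose flat yellow plastic test cassette, 50 mm (its x) by 60 mm (its y) by 16 mm thick, 70 g, same on both faces with a white window; origin at its centre. It goes into the pocket with its 50 mm side along the radius. May be absent
- pocket_blue (a point): centre of a cassette when home in the blue pocket: 73.5 mm from the axis, 22 mm above the table; frame of the carousel. The pocket (blue floor, blue mark on top) runs radially, 64 mm wide, flared mouth, 21 mm high, back wall 48 mm from the axis, open only at the rim, where a 2 mm sill keeps the cassette in (its tail drops behind it when home). A clear disc roofs it
- cassette_blue: loose flat blue plastic test cassette, 50 mm (its x) by 60 mm (its y) by 16 mm thick, 70 g, same on both faces with a white window; origin at its centre. It goes into the pocket with its 50 mm side along the radius. May be absent
- pocket_green (a point): centre of a cassette when home in the green pocket: 73.5 mm from the axis, 22 mm above the table; frame of the carousel. The pocket (green floor, green mark on top) runs radially, 64 mm wide, flared mouth, 21 mm high, back wall 48 mm from the axis, open only at the rim, where a 2 mm sill keeps the cassette in (its tail drops behind it when home). A clear disc roofs it
- cassette_green: loose flat green plastic test cassette, 50 mm (its x) by 60 mm (its y) by 16 mm thick, 70 g, same on both faces with a white window; origin at its centre. It goes into the pocket with its 50 mm side along the radius. May be absent
- tape_roll: bystander: roll of cream tape lying flat, diameter 73 mm, 18 mm high, origin under its centre
- timer: bystander: white kitchen timer lying flat, 60 by 64 by 20 mm, origin under its centre
Not all that is in view belongs to the job. What is shaped like the cassette_yellow but pink is not meant.

How it is judged:
At the end, for the whole second after the job is handed in: Every cassette present lies at rest with its centre within 9 mm of the home point of the pocket of its own colour, and the white blank panel stands in the gate within 15 mm (about 8 degrees), the carousel at rest (distance between cassette_red and pocket_red below 0.009 m and distance between cassette_yellow and pocket_yellow below 0.009 m and distance between cassette_blue and pocket_blue below 0.009 m and distance between cassette_green and pocket_green below 0.009 m and linear speed of each of cassette_red, cassette_yellow, cassette_blue, cassette_green below 0.02 m/s and horizontal distance between blank and gate below 0.015 m and velocity of joint carousel between -0.05 and 0.05 rad/s); the robot touches nothing.
It fails at once if the tape roll or the timer is shoved more than 6 cm from its place (distance of any of tape_roll, timer from where it was at the start of the episode above 0.06 m).
Of cassette_red, cassette_yellow, cassette_blue, cassette_green only 3 to 4 are there at a start; the rules pass over those that are not, and their reading is None.
At some moment in a run one of cassette_red, cassette_yellow, cassette_blue, cassette_green may be knocked a few centimetres aside while the robot is not near it.
Once in a run the grip may slacken for a moment while it holds something.
It also fails if it takes over 210 s, if anything falls off the work surface, if the arm or the gripper's body presses on something with over 40 N, if the wrist force passes 120 N, or if a joint passes its speed limit or range.

### The arm

A 6-joint arm with a two-finger parallel gripper is mounted at the origin on a cart in front of the work surface, level with it; the furniture and walls round the work are solid. World frame = base frame: x ahead of the robot, y to its left, z up, the work surface at z = 0. Lengths are in m, angles in rad, forces in N, time in s.
With the tool pointing down it reaches from about 0.15 to 0.775 m from the base axis. Payload 6.1 kg.
Tool frame: the origin (TCP) lies at the centre of the arm's flange, where the gripper is bolted on; the fingertips stand 173 mm ahead of it and the grasp point (between the pads) lies 155 mm ahead of it (arm.tips_ahead is the distance from the TCP to the fingertips, in m); x points along the fingers, y is the direction in which the jaws open and shut, and the axes are right-handed (so a half turn about x gives the same grasp; the last joint's range is limited). The gripper opens to 85 mm and grips with 20 to 120 N. Pads are 22 mm wide; open, the fingers measure 114 mm over their backs; the gripper's body (76 mm by 85 mm) begins 54 mm behind the grasp point. The pads swing forward as they close: fully open they stand 13 mm farther back than shut.
Start: joints at [-1.232, 0.126, -0.04, 1.405, 0, 1.571], TCP at [0.174, -0.495, 0.405] pointing down, gripper open.
Joint ranges: [-2.72, 2.72], [-0.95, 1.95], [-1.27, 1.35], [-1.78, 2.02], [-1.46, 1.47], [-3.14, 3.14]. Speed limits (rad/s): [2.39, 2.39, 3.01, 3.14, 3.14, 3.14].

### API

Orientations are given as a unit quaternion [w, x, y, z].
In Python, from cell import arm, kin, optics, current_time, current_qpos, current_joint_velocities, current_joint_efforts, current_eef_pos, current_ee_rot, current_wrist_force, current_torque, current_opening gives the robot as it stands. The module is installed in compiled form; this text tells all that it offers. Calls block until the motion is done:
- arm.move_pose(position, orientation): joint-space move of the TCP to a pose.
- arm.move_linear(position, max_speed=0.15, rot=None, until_force=None): straight line of the TCP; rot=None keeps the orientation; max_speed is the mean speed in m/s. With until_force (N) it stops when the force on the tool has changed by that much, and returns True; else False.
- arm.movej(angles): joint-space move.
- arm.set_gripper(opening, strength=None): finger opening in m; strength is the grip in N (None keeps the last); returns when the fingers have stopped.
- arm.sleep(seconds).
- kin.ik(position, orientation): joint angles nearest the present ones, or None.
- optics.get_image(name): name is "scene" or "side" or "wrist"; returns a dict with "frame" (384x512x3 uint8, red, green, blue), "camera_matrix" (3x3 intrinsics, pixels), "xyz" and "rotation" of the camera in the world. Camera axes: x right, y up, looking along -z (the intrinsics and any distortion apply to the point x, -y, -z); pixel columns grow to the right and rows downward; lengths in m; the calibration is good to about 2 mm. A picture is of the moment at which its call begins. There is no depth.
A pose or a line that the arm cannot do raises arm.PlanningError and nothing moves.
- arm.close_job(): hands the job in, once; it reports no verdict.
Readings, each from a call of its own:
- current_time(): time.
- current_qpos(): joint angles.
- current_joint_velocities(): joint speeds.
- current_joint_efforts(): joint torques, N m.
- current_eef_pos(): TCP position.
- current_ee_rot(): TCP orientation.
- current_wrist_force(): force on the tool from outside, world axes, zero at the start.
- current_torque(): the same for the moment, N m.
- current_opening(): finger opening in m.
Only numpy, scipy, OpenCV 4.12 (cv2) and the standard library are available. Lean on these libraries where they do the work, as an engineer would, in place of code of your own. Each camera call takes 0.05 s, during which the arm holds its last target.

## Working session

There is one attempt and no reset: what is moved stays moved. The work goes in short steps, each a Python script; the robot and the scene stay as the last script left them, time stands still between calls to the robot, and variables do not carry over. Pictures are saved under pics/ and viewed, and the job is handed in when it is done.

```bash
mkdir -p pics; ls; python3 - <<'E'
from cell import *
import cv2
for n in ["scene","side","wrist"]:
    d=optics.get_image(n); cv2.imwrite(f"pics/{n}0.png",d["frame"][:,:,::-1])
    print(n,d["camera_matrix"].tolist(),d["xyz"],d["rotation"],[k for k in d if k!="frame"])
print(current_time(),current_ee_rot(),current_opening(),arm.tips_ahead)
E
```

```text
pics
scene [[459.8007581524461, 0.0, 261.2484388234934], [0.0, 459.8007581524461, 187.51953624171142], [0.0, 0.0, 1.0]] [-0.66039399  0.69192876  0.64876103] [-0.42947363 -0.28455149  0.48048342  0.70973131] ['camera_matrix', 'xyz', 'rotation']
side [[369.8784643982025, 0.0, 256.15651113679087], [0.0, 369.8784643982025, 193.95370461904133], [0.0, 0.0, 1.0]] [ 0.05560853 -0.99375169  0.49656386] [ 0.80050685  0.55201876 -0.12650797 -0.19611173] ['camera_matrix', 'xyz', 'rotation']
wrist [[343.62153847516913, 0.0, 255.91461637510005], [0.0, 343.62153847516913, 192.3076969124028], [0.0, 0.0, 1.0]] [ 0.24785971 -0.46792957  0.37194125] [ 0.80634433 -0.12749988  0.09207149 -0.57015388] ['camera_matrix', 'xyz', 'rotation']
0.15 [-0.118781   -0.69690554 -0.11960906  0.69707059] 0.08524540506246987 0.1734
```

View pics/scene0.png

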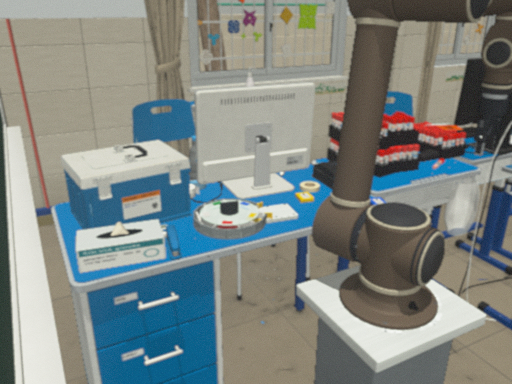

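View pics/side0.png

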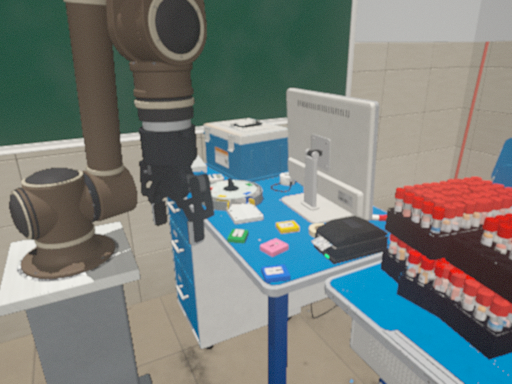

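View pics/wrist0.png

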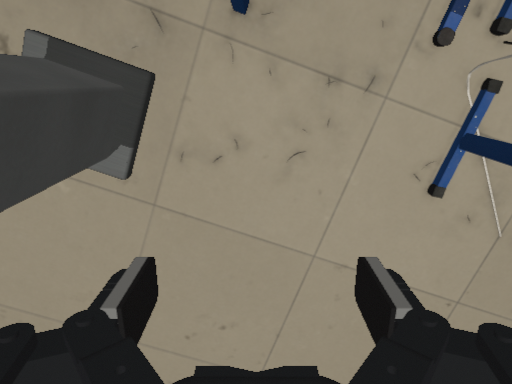

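The scene view shows the station near (230,215) and a yellow cassette near (305,197). The side view shows green (238,236), pink (274,247), yellow (288,227) and blue (277,272). Next I'll enlarge these areas.

```bash
cat > h.py <<'E'
from cell import *
import numpy as np, cv2
from scipy.spatial.transform import Rotation as R
def q2R(q): return R.from_quat(q,scalar_first=True)
def cam(n): return optics.get_image(n)
def ray(d,u,v):
    K=d["camera_matrix"]; c=np.array([(u-K[0,2])/K[0,0],-(v-K[1,2])/K[1,1],-1.0])
    return np.array(d["xyz"]), q2R(d["rotation"]).apply(c)
def onz(d,u,v,z):
    o,r=ray(d,u,v); return o+r*(z-o[2])/r[2]
def proj(d,p):
    K=d["camera_matrix"]; c=q2R(d["rotation"]).inv().apply(np.array(p)-d["xyz"])
    return np.array([K[0,0]*c[0]/-c[2]+K[0,2], K[1,1]*-c[1]/-c[2]+K[1,2]])
def down(yaw):
    # tool x down; tool y (jaw dir) at world angle yaw
    y=np.array([np.cos(yaw),np.sin(yaw),0]); x=np.array([0,0,-1.]); z=np.cross(x,y)
    return R.from_matrix(np.c_[x,y,z]).as_quat(scalar_first=True)
E
python3 - <<'E'
from h import *
for n,(a,b,c,e) in {"side":(190,160,400,300),"scene":(60,140,340,280)}.items():
    d=cam(n); f=d["frame"][b:e,a:c]; f=cv2.resize(f,None,fx=2.8,fy=2.8,interpolation=cv2.INTER_CUBIC)
    if n=="side": f=cv2.resize(d["frame"][b:e,a:c],None,fx=3.8,fy=3.8,interpolation=cv2.INTER_CUBIC)
    cv2.imwrite(f"pics/{n}1.png",f[:,:,::-1])
d=cam("side")
for nm,u,v in [("green",238,236),("pink",274,247),("yel",288,227),("blue",277,272),("tape",316,230),("timer",245,213)]:
    print(nm,onz(d,u,v,0.016).round(3))
print(onz(d,232,186,.06))
d=cam("scene"); print(onz(d,305,197,.016),onz(d,231,207,.06),onz(d,311,187,.018))
print(q2R(current_ee_rot()).as_matrix().round(2))
E
```

```text
green [ 0.424 -0.144  0.016]
pink [ 0.482 -0.246  0.016]
yel [ 0.576 -0.162  0.016]
blue [ 0.429 -0.352  0.016]
tape [ 0.637 -0.217  0.016]
timer [ 0.509 -0.01   0.016]
[0.52715725 0.13212082 0.06      ]
[ 0.56640539 -0.13895407  0.016     ] [0.51842666 0.16515848 0.06      ] [ 0.63073144 -0.20678757  0.018     ]
[[-0.    0.33 -0.94]
 [ 0.   -0.94 -0.33]
 [-1.   -0.   -0.  ]]
```

View pics/side1.png

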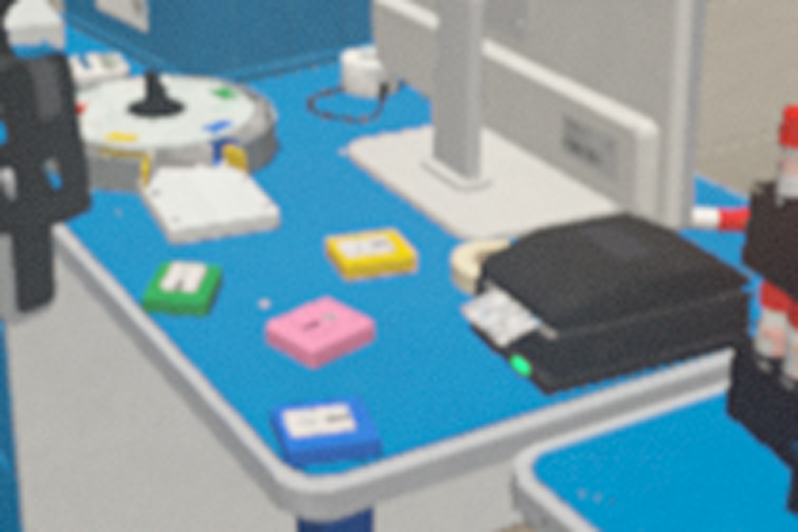

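View pics/scene1.png

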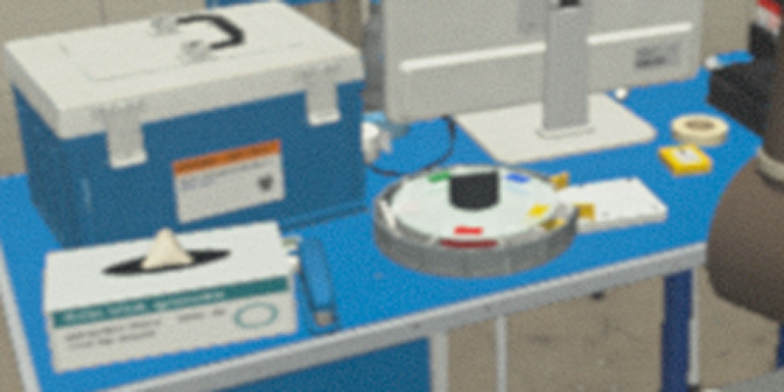

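```bash
python3 - <<'E'
from h import *
for i,p in enumerate([(0.36,-0.2,0.45),(0.38,0.12,0.45)]):
    try: arm.move_pose(p,down(-np.pi/2))
    except arm.PlanningError as e: print(e); continue
    d=cam("wrist"); np.save(f"w{i}.npy",d,allow_pickle=True)
    cv2.imwrite(f"pics/wr{i}.png",cv2.resize(d["frame"],(768,576))[:,:,::-1])
    print(d["xyz"],q2R(d["rotation"]).as_matrix().round(2))
print(current_time(),current_qpos())
E
```

```text
[ 0.43788575 -0.19965809  0.4178319 ] [[ 0.    0.95  0.31]
 [-1.    0.   -0.  ]
 [-0.   -0.31  0.95]]
[0.4579455  0.12071083 0.4179383 ] [[ 0.    0.95  0.31]
 [-1.    0.   -0.  ]
 [-0.   -0.31  0.95]]
6.275 [ 3.05754314e-01 -1.08140393e-01 -1.76869919e-01  1.50203954e+00
 -3.58358459e-05 -2.83562598e+00]
```

View pics/wr0.png

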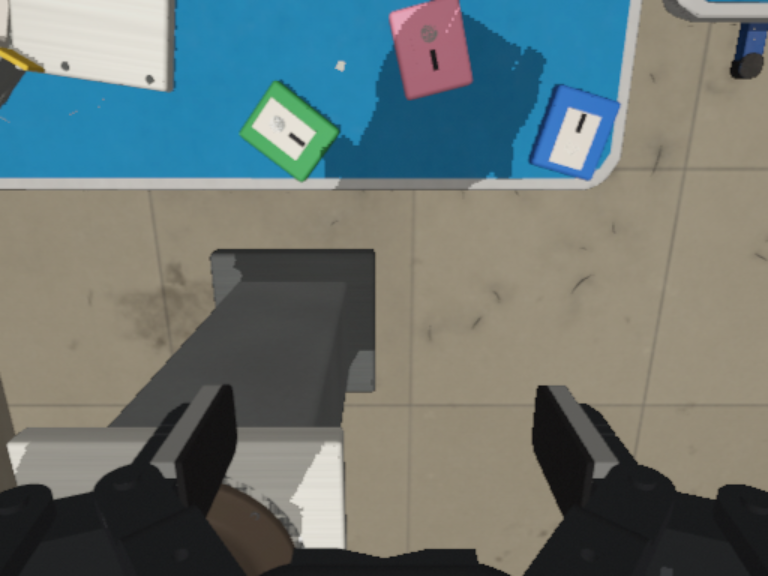

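View pics/wr1.png

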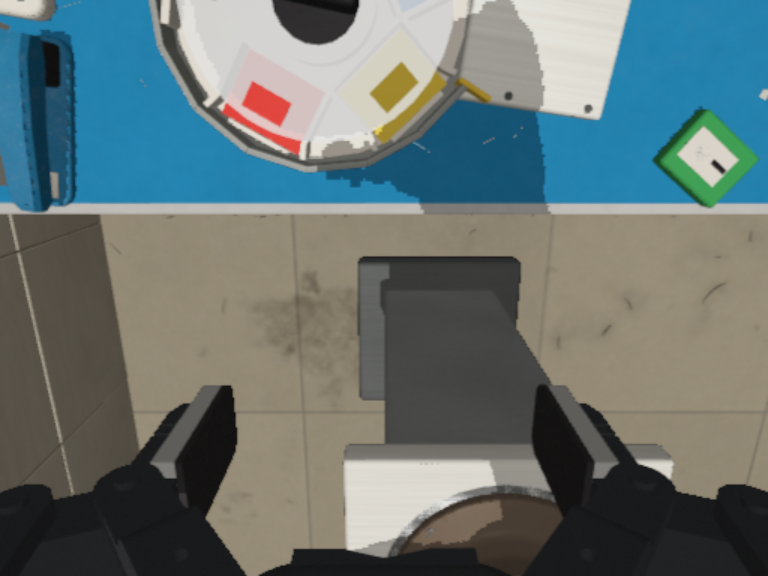

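The camera looks back towards the base. I'll flip the tool half a turn and survey again.

```bash
python3 - <<'E'
from h import *
for i,p in enumerate([(0.42,0.12,0.42),(0.42,-0.18,0.42)]):
    try: arm.move_pose(p,down(np.pi/2))
    except arm.PlanningError as e: print(e); continue
    d=cam("wrist"); np.save(f"w{i}.npy",d,allow_pickle=True)
    cv2.imwrite(f"pics/wf{i}.png",cv2.resize(d["frame"],(768,576))[:,:,::-1])
    print(d["xyz"])
print(current_time(),current_qpos())
d=cam("side");cv2.imwrite("pics/side2.png",d["frame"][:,:,::-1])
E
```

```text
[0.33972811 0.12076931 0.38796539]
[ 0.33988401 -0.17870276  0.38795189]
10.15 [-4.03061232e-01 -2.41323691e-03 -1.43487938e-01  1.42970561e+00
  3.29721324e-04 -4.04427362e-01]
```

View pics/wf0.png

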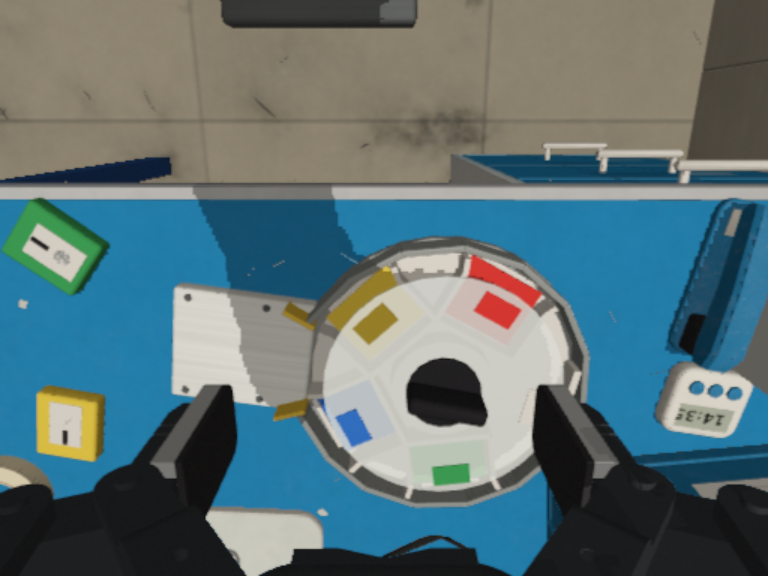

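View pics/wf1.png

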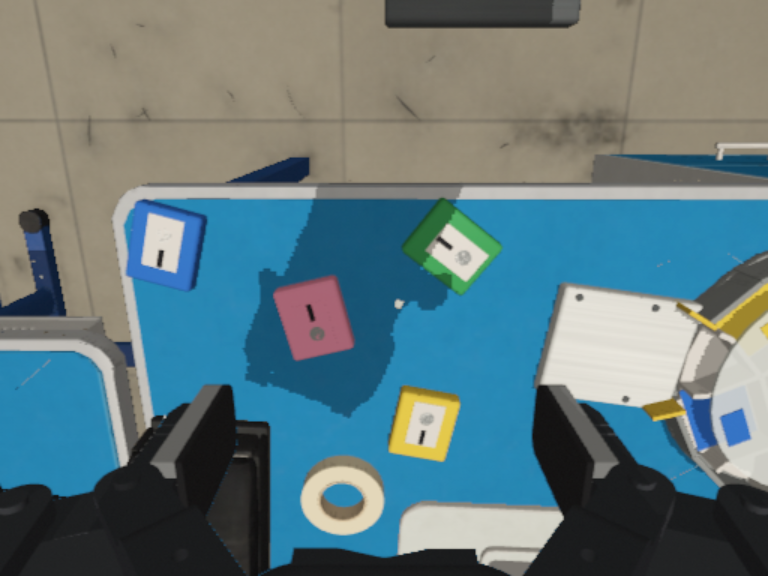

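View pics/side2.png

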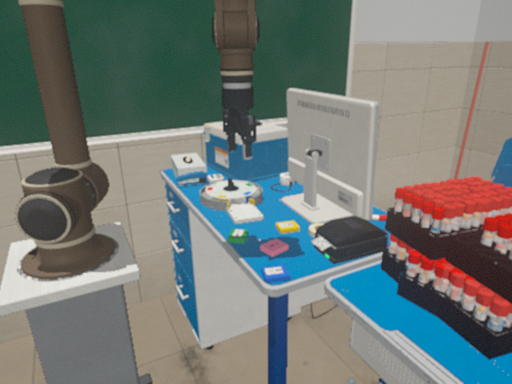

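The survey shows green, yellow and blue cassettes plus the pink decoy, and no red one. The timer is at far left, around (705,400) in wf0, and the tape roll is at (342,495) in wf1. Next I'll compute positions.

```bash
cat >> h.py <<'E'
HSV={"red":[((0,140,80),(6,255,255)),((172,140,80),(180,255,255))],"yellow":[((18,130,70),(32,255,255))],"green":[((50,120,50),(85,255,255))],"blue":[((108,170,60),(125,255,255))],"pink":[((160,60,80),(179,150,255))]}
def mask(f,c):
    h=cv2.cvtColor(f,cv2.COLOR_RGB2HSV); m=np.zeros(h.shape[:2],np.uint8)
    for lo,hi in HSV[c]: m|=cv2.inRange(h,lo,hi)
    return m
def cassettes(d,c,zt=0.016,lo=600):
    """contours of colour c, on z=zt: centre, size, angle of the long(60) side"""
    m=mask(d["frame"],c); out=[]
    cs,_=cv2.findContours(m,cv2.RETR_EXTERNAL,cv2.CHAIN_APPROX_NONE)
    for k in cs:
        if cv2.contourArea(k)<lo: continue
        P=np.array([onz(d,u,v,zt)[:2] for u,v in k[:,0]])
        (cx,cy),(w,h),a=cv2.minAreaRect((P*1000).astype(np.float32))
        if w<h: w,h,a=h,w,a+90
        out.append((round(cx/1000,4),round(cy/1000,4),round(w,1),round(h,1),round((a+90)%180-90,1),k.reshape(-1,2).mean(0).round(0).tolist()))
    return out
E
python3 - <<'E'
from h import *
for i in (0,1):
    d=np.load(f"w{i}.npy",allow_pickle=True).item()
    for c in ("red","yellow","green","blue"): 
        for o in cassettes(d,c,0.016,60): print(i,c,o)
d=np.load("w0.npy",allow_pickle=True).item()
# marks at z=.038 from wf0 (768 scale)
for c in ("red","yellow","green","blue"):
  for o in cassettes(d,c,0.038,60): print(c,o)
A=onz(d,175/1.5,285/1.5,.0165);B=onz(d,172/1.5,392/1.5,.0165);print(A,B,np.linalg.norm(A-B))
f=d["frame"][150:345,195:400]; cv2.imwrite("pics/st.png",cv2.resize(f,None,fx=3.5,fy=3,interpolation=cv2.INTER_CUBIC)[:,:,::-1])
E
```

```text
0 red (0.4764, 0.2082, 30.9, 18.3, 61.0, [331.0, 206.0])
0 red (0.4542, 0.2101, 61.6, 15.4, 60.9, [335.0, 187.0])
0 yellow (0.563, 0.0445, 30.0, 13.5, -78.0, [194.0, 273.0])
0 yellow (0.5769, -0.1383, 65.7, 52.8, -11.6, [46.0, 282.0])
0 yellow (0.4875, 0.1141, 30.0, 18.1, -47.2, [250.0, 215.0])
0 yellow (0.4821, 0.0563, 26.8, 11.3, 53.7, [200.0, 211.0])
0 yellow (0.467, 0.1043, 61.8, 16.3, -48.0, [241.0, 198.0])
0 green (0.6261, 0.1785, 30.0, 17.7, -83.2, [301.0, 316.0])
0 green (0.4273, -0.1219, 61.5, 54.3, 52.0, [36.0, 164.0])
1 yellow (0.5636, 0.0517, 32.0, 16.9, -75.3, [443.0, 273.0])
1 yellow (0.577, -0.1455, 63.5, 49.4, -11.4, [282.0, 282.0])
1 yellow (0.4826, 0.0833, 67.3, 39.8, -76.3, [485.0, 209.0])
1 green (0.4274, -0.1287, 60.4, 49.4, 52.0, [300.0, 164.0])
1 blue (0.5742, 0.085, 49.8, 14.7, 18.0, [468.0, 279.0])
1 blue (0.4687, -0.4534, 45.4, 7.6, -68.7, [16.0, 200.0])
1 blue (0.4187, -0.323, 71.8, 37.9, 23.9, [123.0, 154.0])
1 blue (0.3709, -0.2555, 48.0, 7.2, -70.3, [180.0, 113.0])
red (0.4683, 0.203, 29.1, 17.2, 61.0, [331.0, 206.0])
red (0.4474, 0.2048, 58.0, 14.5, 60.9, [335.0, 187.0])
yellow (0.5498, 0.049, 28.2, 12.7, -78.0, [194.0, 273.0])
yellow (0.5629, -0.123, 61.8, 49.6, -11.6, [46.0, 282.0])
yellow (0.4788, 0.1145, 28.2, 17.1, -47.2, [250.0, 215.0])
yellow (0.4737, 0.0601, 25.2, 10.6, 53.7, [200.0, 211.0])
yellow (0.4595, 0.1052, 58.1, 15.4, -48.0, [241.0, 198.0])
green (0.6092, 0.1751, 28.2, 16.6, -83.2, [301.0, 316.0])
green (0.4221, -0.1076, 57.9, 51.1, 52.0, [36.0, 164.0])
[ 0.45645225 -0.03654082  0.0165    ] [ 0.54717857 -0.05013165  0.0165    ] 0.09173863167240669
```

View pics/st.png

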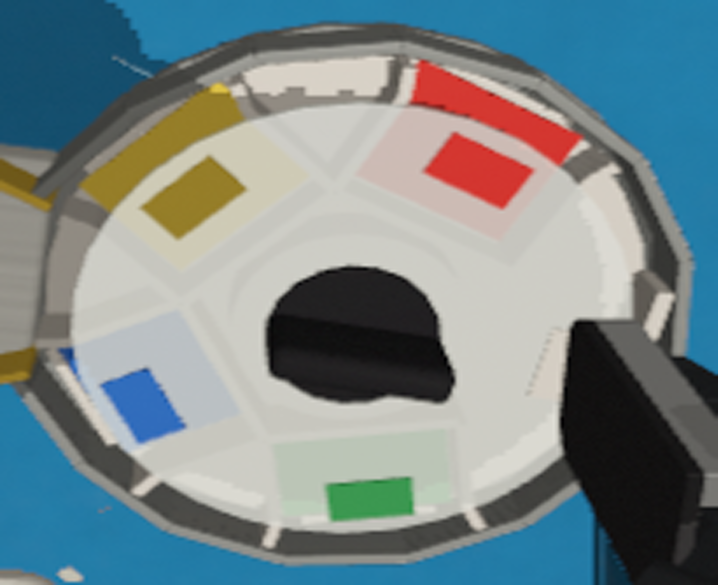

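```bash
python3 - <<'E'
from h import *
from scipy.optimize import least_squares
d=np.load("w0.npy",allow_pickle=True).item()
b=onz(d,143/3.5+195,405/3+150,.0385)[:2]
P=np.array([[0.4683,0.203],[0.4788,0.1145],b,[0.6092,0.1751]]); k=np.arange(1,5)*72*np.pi/180
f=lambda s: (s[:2]+s[2]*np.c_[np.cos(s[3]+k),np.sin(s[3]+k)]-P).ravel()
r=least_squares(f,[.53,.165,.08,0]); s=r.x
print(s,np.degrees(s[3]),(r.fun*1000).round(1))
for c in ("red","yellow","green","blue"): print(c,cassettes(d,c,0.038,60)[0][:2])
print("blank dir world deg",np.degrees(s[3])%360, "knob px",proj(d,[s[0],s[1],.071]),proj(d,[s[0],s[1],.042]))
# shelf from w1 view
d1=np.load("w1.npy",allow_pickle=True).item()
A=onz(d1,563/1.5,284/1.5,.0165);B=onz(d1,537/1.5,385/1.5,.0165);print(A,B,np.linalg.norm(A-B))
for A,B in ((A,B),(onz(d,175/1.5,285/1.5,.0165),onz(d,172/1.5,392/1.5,.0165))):
    t=(B-A)[:2];t/=np.linalg.norm(t);n=np.array([-t[1],t[0]]);print("x-axis yaw",np.degrees(np.arctan2(n[1],n[0])),"centre",(A+B)[:2]/2+.215*n)
# screws
for dd,ps in ((d,[(188,298),(266,308),(259,398)]),(d1,[(579,297),(655,308),(626,399)])):
    print([onz(dd,u/1.5,v/1.5,.0165)[:2].round(4).tolist() for u,v in ps])
E
```

```text
[0.53419944 0.16612529 0.07552686 1.37651535] 78.86851996955642 [-0.1 -0.1  0.   0.2  0.  -0.2 -0.   0.1]
red (0.4683, 0.203)
yellow (0.5498, 0.049)
green (0.6092, 0.1751)Traceback (most recent call last):
  File "<stdin>", line 9, in <module>
IndexError: list index out of range
```

```bash
python3 - <<'E'
from h import *
d=np.load("w0.npy",allow_pickle=True).item()
d1=np.load("w1.npy",allow_pickle=True).item()
A=onz(d1,563/1.5,284/1.5,.0165);B=onz(d1,537/1.5,385/1.5,.0165);print(A,B,np.linalg.norm(A-B))
for A,B in ((A,B),(onz(d,175/1.5,285/1.5,.0165),onz(d,172/1.5,392/1.5,.0165))):
    t=(B-A)[:2];t/=np.linalg.norm(t);n=np.array([-t[1],t[0]]);print("x-axis yaw",np.degrees(np.arctan2(n[1],n[0])),"centre",(A+B)[:2]/2+.215*n)
for dd,ps in ((d,[(188,298),(266,308),(259,398)]),(d1,[(579,297),(655,308),(626,399)])):
    print([onz(dd,u/1.5,v/1.5,.0165)[:2].round(4).tolist() for u,v in ps])
f=d1["frame"][100:300,60:400]; cv2.imwrite("pics/c1.png",cv2.resize(f,None,fx=2.3,fy=2.3,interpolation=cv2.INTER_CUBIC)[:,:,::-1])
h=cv2.cvtColor(d1["frame"],cv2.COLOR_RGB2HSV)
print(h[int(270/1.5),int(135/1.5)],h[int(280/1.5),int(150/1.5)],h[int(270/1.5),int(240/1.5)],h[int(210/1.5),int(198/1.5)])
E
```

```text
[ 0.45565939 -0.04284573  0.0165    ] [ 0.5409196  -0.05463941  0.0165    ] 0.08607202294371478
x-axis yaw 82.12449778597565 centre [0.52774902 0.16422958]
x-axis yaw 81.48042760054209 centre [0.53366707 0.16929131]
[[0.4668, -0.0279], [0.4749, 0.0309], [0.5526, 0.0198]]
[[0.466, -0.0295], [0.4749, 0.0298], [0.5536, 0.019]]
[107 185 199] [107 185 197] [100 201 178] [ 99 198 180]
```

View pics/c1.png

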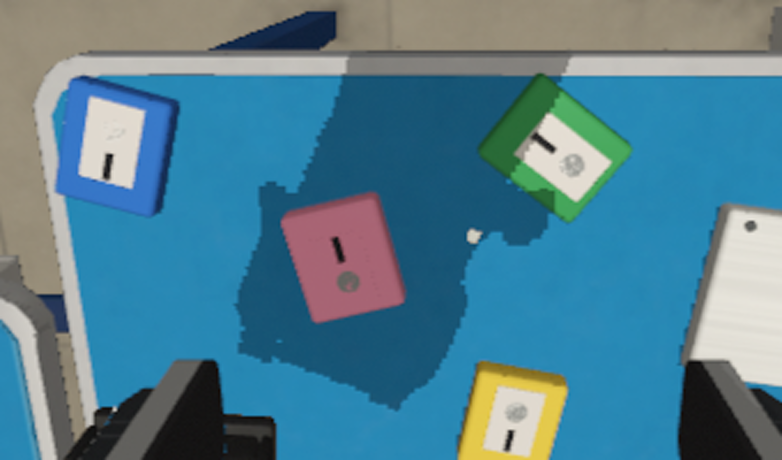

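```bash
cat >> h.py <<'E'
C=np.array([0.5342,0.1661]); SY=np.radians(81.8)   # station
ux=np.array([np.cos(SY),np.sin(SY)]); uy=np.array([-ux[1],ux[0]])
def st(x,y=0): return C+x*ux+y*uy
PUSH=SY+np.pi/2
def go(p2,z,yaw,lin=None):
    p=[*p2,z]
    if lin: return arm.move_linear(p,lin,rot=down(yaw))
    arm.move_pose(p,down(yaw))
def probe(zlow,f=4,v=0.03):
    p=current_eef_pos(); r=arm.move_linear([p[0],p[1],zlow],v,until_force=f); return r,current_eef_pos()[2]
def snap(n,name):
    d=cam(n); cv2.imwrite(f"pics/{name}.png",cv2.resize(d["frame"],(768,576))[:,:,::-1]); return d
E
python3 - <<'E'
from h import *
print(st(-.16))
go(st(-.165),.24,PUSH)
for op in (.066,.022):
    arm.set_gripper(op,30); print(op,current_opening(),probe(.175,4),current_wrist_force().round(2))
    print(current_eef_pos()[2]-.0165)
    p=current_eef_pos(); arm.move_linear([p[0],p[1],.23],.1)
print(current_time(),current_qpos().round(2))
snap("wrist","p0")
E
```

```text
[0.51137937 0.0077358 ]
0.066 0.06596819034234545 (True, np.float64(0.18336573429768305)) [-0.9   0.26  5.6 ]
0.16686573429768303
0.022 0.022029361654958148 (True, np.float64(0.1900032246488106)) [-0.81  1.2   6.03]
0.17350322464881057
16.175 [ 0.    0.16 -0.39  1.02  0.   -1.42]
```

View pics/p0.png

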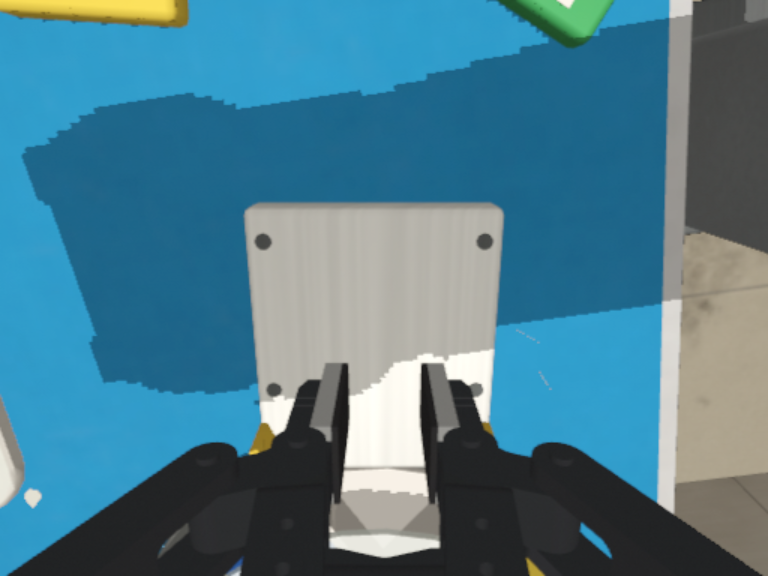

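```bash
cat >> h.py <<'E'
def f2(): return current_wrist_force().round(1).tolist()
def turn(cur,new,pre=0.04):
    """turn carousel: cur,new = world direction (deg) of blank panel"""
    y0=np.radians(cur+90); y1=np.radians(new+90)
    arm.set_gripper(pre,20)
    go(C,.26,y0)
    arm.move_linear([*C,.219],.12)
    arm.set_gripper(0.0,20); print("grip",current_opening(),f2())
    q=current_qpos().copy(); n=max(1,int(np.ceil(abs(new-cur)/20)))
    for i in range(1,n+1):
        qq=q.copy(); qq[5]=q[5]-(y1-y0)*i/n; arm.movej(qq); 
        print("  ",f2(),end="")
    print(current_opening())
    arm.set_gripper(pre,20)
    arm.move_linear([*C,.26],.15)
E
python3 - <<'E'
from h import *
turn(78.9,117.8)
print(current_time(),current_qpos().round(2))
# look back
go(st(-.10),.36,PUSH)
d=snap("wrist","t1"); np.save("t1.npy",d,allow_pickle=True); print(current_time())
E
```

```text
grip 0.013354178777699646 [8.6, -3.7, -3.1]
   [-0.0, -0.6, -3.5]   [-0.2, -0.0, -2.9]0.013356763574484318
19.7083 [ 0.3   0.23 -0.24  1.1  -0.   -1.75]
20.3833
```

View pics/t1.png

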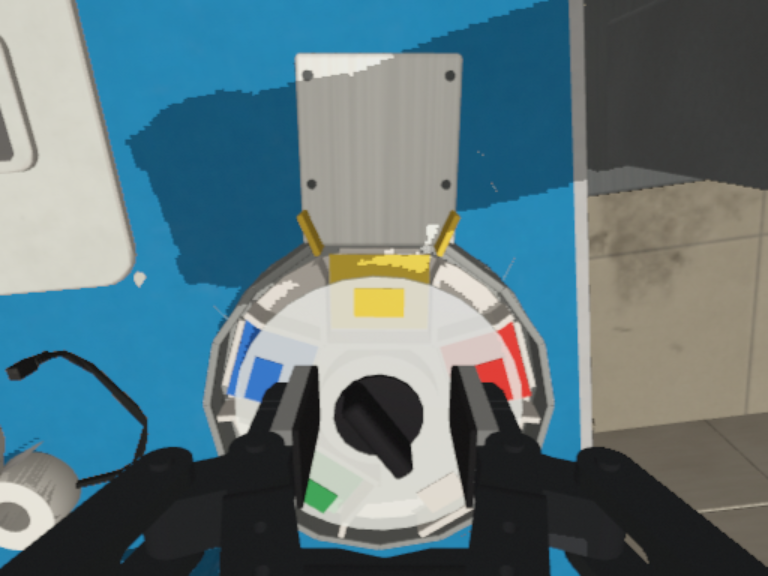

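The yellow pocket (red and blue marks either side) stands squarely in the gate, at about (380,300). Before reaching for yellow I'll check how close the monitor is.

```bash
cat >> h.py <<'E'
def tri(d1,p1,d2,p2):
    o1,r1=ray(d1,*p1);o2,r2=ray(d2,*p2); A=np.c_[r1,-r2]; t=np.linalg.lstsq(A,o2-o1,rcond=None)[0]
    a=o1+r1*t[0];b=o2+r2*t[1]; return (a+b)/2,np.linalg.norm(a-b)
E
python3 - <<'E'
from h import *
s=cam("scene");d=cam("side")
print(tri(d,(361,210),s,(310,165)))
print(tri(d,(377,103),s,(313,84)), tri(d,(287,90),s,(194,92)))
print("stand foot",onz(d,315,207,0.01),onz(s,262,186,.01), "base corner",onz(d,282,203,.01))
E
```

```text
(array([ 0.74481072, -0.27207435,  0.067134  ]), np.float64(0.019278449151537452))
(array([ 0.75916602, -0.28032069,  0.36927193]), np.float64(0.004902541247943282)) (array([0.7731826 , 0.17602022, 0.36928069]), np.float64(0.003053919467569402))
stand foot [ 0.74112804 -0.06565889  0.01      ] [ 0.7376938  -0.06039637  0.01      ] base corner [0.66269083 0.01769146 0.01      ]
```

```bash
cat >> h.py <<'E'
def look(c,xy,yaw,z=.33,fwd=.03):
    zt=np.array([np.sin(yaw),-np.cos(yaw)])
    go(np.array(xy)+fwd*zt,z,yaw)
    d=cam("wrist")
    return d,[o for o in cassettes(d,c,.016,500)]
E
python3 - <<'E'
from h import *
arm.set_gripper(.068,30)
go((.50,-.08),.33,np.radians(80))
d,o=look("yellow",(.577,-.1455),np.radians(78.6))
for x in o: print(x)
cv2.imwrite("pics/ly.png",cv2.resize(d["frame"],(768,576))[:,:,::-1])
print(current_time())
E
```

```text
(0.5773, -0.1163, 58.2, 48.5, -11.5, [290.0, 138.0])
22.6917
```

View pics/ly.png

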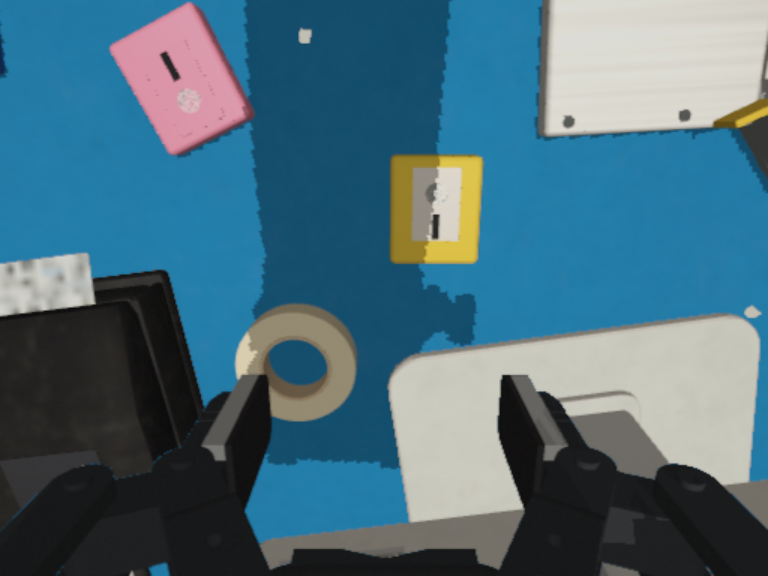

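```bash
cat >> h.py <<'E'
def pick(xy,yaw,z=.174):
    arm.set_gripper(.068,40)
    go(xy,.24,yaw)
    r=arm.move_linear([*xy,z],.12,until_force=8)
    if r: print("contact at",current_eef_pos()); arm.move_linear([*xy,current_eef_pos()[2]+.02],.05); return False
    arm.set_gripper(.04,40); op=current_opening(); print("picked",op,f2())
    arm.move_linear([*xy,.26],.15); print("lifted",current_opening())
    return current_opening()>.045
def place(r=-.168,yaw=SY):
    p=st(r); go(p,.25,yaw)
    print("before lower",current_opening())
    arm.move_linear([*p,.2],.15)
    # bottom of cassette: 16mm thick, tips ~4mm above its bottom
    t=arm.move_linear([*p,.181],.03,until_force=6); print("down",t,current_eef_pos().round(4),f2(),current_opening())
    arm.set_gripper(.068,40)
    arm.move_linear([*p,.25],.15)
E
python3 - <<'E'
from h import *
print(pick((.5773,-.1163),np.radians(78.5)))
d=snap("wrist","g1"); print(current_time())
E
```

```text
picked 0.04876225665878273 [-0.4, -0.3, 6.5]
lifted 0.04903285909622214
True
25.1667
```

View pics/g1.png

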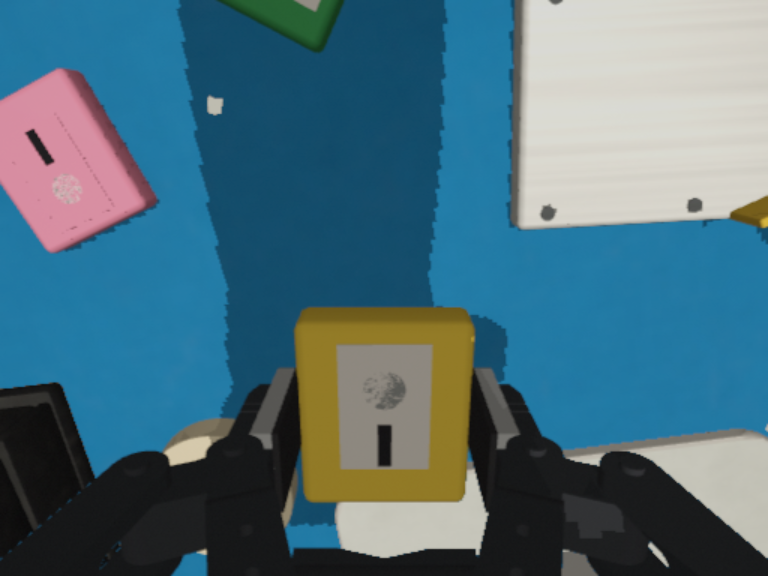

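```bash
python3 - <<'E'
from h import *
place()
print(current_time())
arm.set_gripper(.022,40)
p=st(-.23); go(p,.25,PUSH)
d=snap("wrist","pl1"); np.save("pl1.npy",d,allow_pickle=True)
for o in cassettes(d,"yellow",.0325,300): print(o)
E
```

```text
before lower 0.048747156694473735
down True [ 5.109e-01 -2.000e-04  1.917e-01] [0.7, -0.2, 3.0] 0.048940559039825665
27.525
(0.5109, 0.0178, 47.5, 8.8, -8.3, [256.0, 335.0])
(0.5051, -0.0227, 31.4, 18.5, -8.3, [256.0, 280.0])
```

View pics/pl1.png

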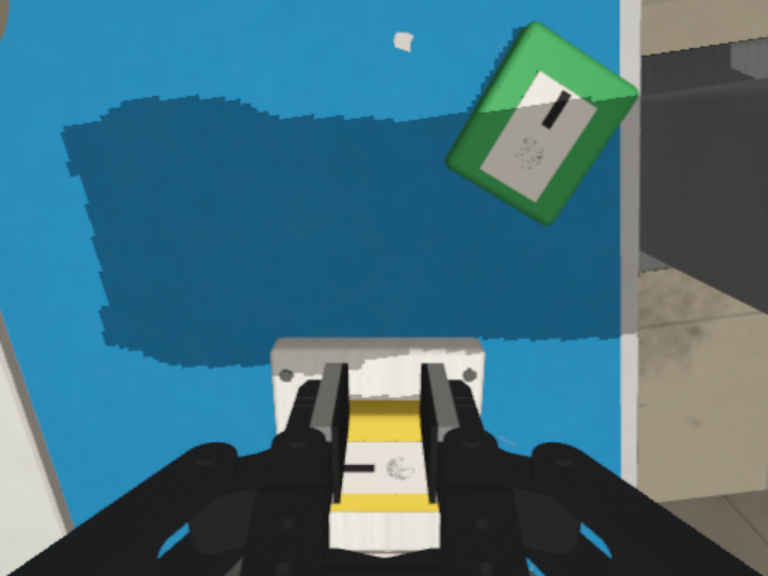

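```bash
cat >> h.py <<'E'
def push(end=.1095,f=12):
    arm.set_gripper(.022,40)
    go(st(-.235),.25,PUSH); arm.move_linear([*st(-.235),.193],.15)
    arm.move_linear([*st(-.205),.193],.1)
    r=arm.move_linear([*st(-end),.193],.06,until_force=f)
    p=current_eef_pos(); print("push stop",r,"r=",np.linalg.norm(p[:2]-C).round(4),"lat",((p[:2]-C)@uy).round(4),f2())
    return r
def back():
    arm.move_linear([*st(-.14),.193],.15); arm.move_linear([*st(-.15),.27],.2)
E
python3 - <<'E'
from h import *
push()
d=snap("wrist","pu1")
back()
print(current_time())
go(st(-.13),.36,PUSH); d=snap("wrist","pu2"); np.save("pu2.npy",d,allow_pickle=True)
E
```

```text
push stop False r= 0.1097 lat 0.0 [-0.7, -0.1, 0.3]
33.7083
```

View pics/pu1.png

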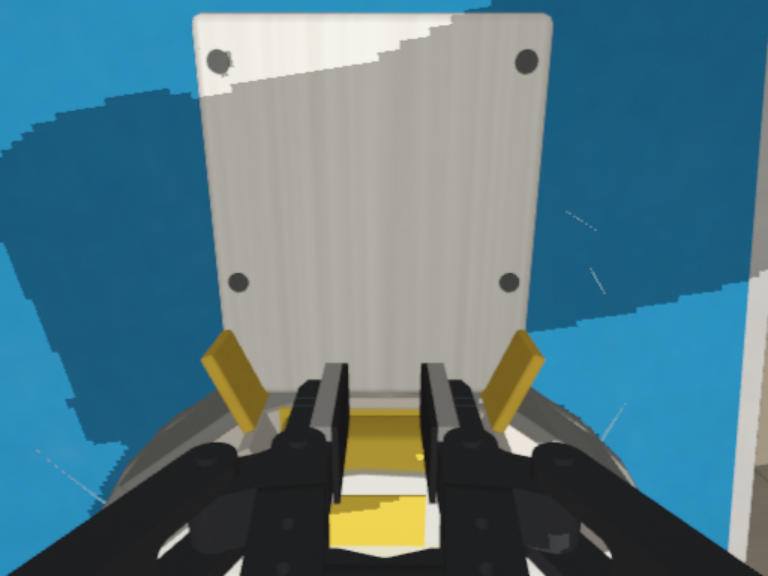

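View pics/pu2.png

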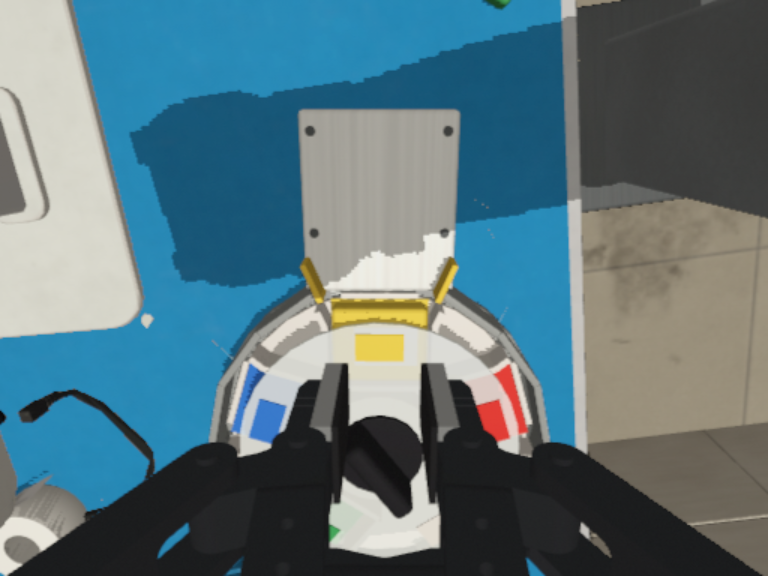

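```bash
python3 - <<'E'
from h import *
d=np.load("pu2.npy",allow_pickle=True).item()
f=d["frame"][165:250,180:330]; cv2.imwrite("pics/z1.png",cv2.resize(f,None,fx=5,fy=5,interpolation=cv2.INTER_CUBIC)[:,:,::-1])
for r in (.0985,.1035,.107): print(r,[proj(d,[*st(-r,y),z]).round(1).tolist() for y,z in ((0,.030),(0,.014),(.03,.03))])
E
```

```text
0.0985 [[253.4, 205.7], [253.5, 200.0], [285.9, 205.7]]
0.1035 [[253.4, 200.6], [253.4, 195.1], [286.1, 200.6]]
0.107 [[253.4, 197.0], [253.4, 191.6], [286.2, 197.0]]
```

View pics/z1.png

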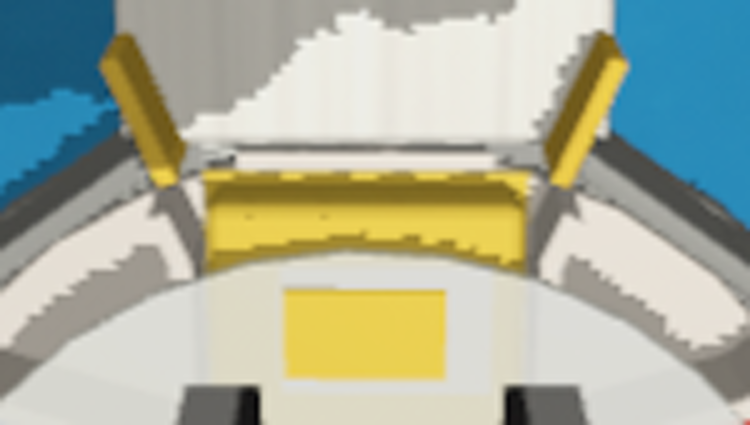

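Yellow is home: its outer edge lies at row 206, which is r = 98.5 mm, and it sits behind the sill. Next I'll turn to blue and find the blue cassette.

```bash
python3 - <<'E'
from h import *
go(st(-.06),.33,PUSH)
turn(117.8,45.8)
go(st(-.10),.36,PUSH); d=snap("wrist","t2")
arm.set_gripper(.068,40)
go((.45,-.15),.33,np.radians(110))
HSV["blue"]=[((103,150,60),(125,255,255))]
d,o=look("blue",(.42,-.35),np.radians(105),z=.36)
print(o); cv2.imwrite("pics/lb.png",cv2.resize(d["frame"],(768,576))[:,:,::-1]); np.save("lb.npy",d,allow_pickle=True)
h=cv2.cvtColor(d["frame"],cv2.COLOR_RGB2HSV)
print(current_time(),current_qpos().round(2))
E
```

```text
grip 0.013366306973091026 [4.3, 1.6, 1.5]
   [5.4, 2.3, -5.7]   [7.4, 2.5, -6.7]   [9.1, -0.1, -8.8]   [12.0, -0.6, -10.1]0.013427029195984432
[(0.4952, -0.3954, 56.0, 16.9, -16.3, [187.0, 202.0]), (0.4274, -0.3436, 60.0, 49.8, -15.6, [257.0, 148.0])]
41.7167 [-0.65  0.2  -0.05  1.32  0.   -0.91]
```

View pics/t2.png

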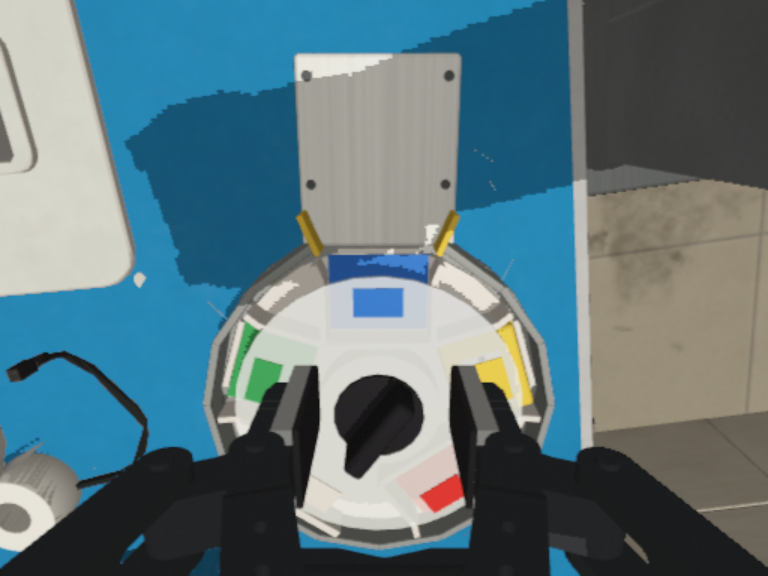

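View pics/lb.png

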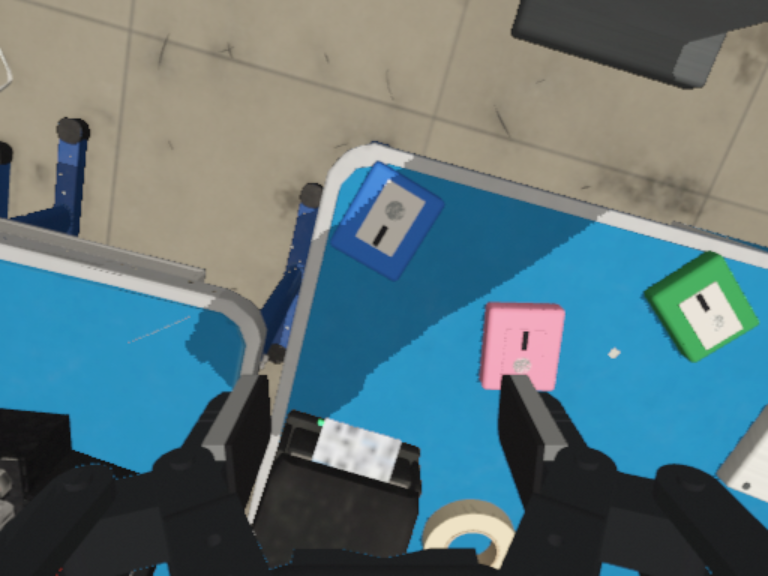

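```bash
cat >> h.py <<'E'
HSV["blue"]=[((103,150,60),(125,255,255))]
E
python3 - <<'E'
from h import *
print(pick((.4274,-.3436),np.radians(74.4),.176))
d=snap("wrist","g2"); print(current_time())
if current_opening()>.045:
    go((.48,-.15),.27,SY)
    print(current_opening(),current_time())
E
```

```text
picked 0.048607605800582716 [0.4, 0.2, 5.6]
lifted 0.04890773540673572
True
44.2333
0.048595130433763595 45.05
```

View pics/g2.png

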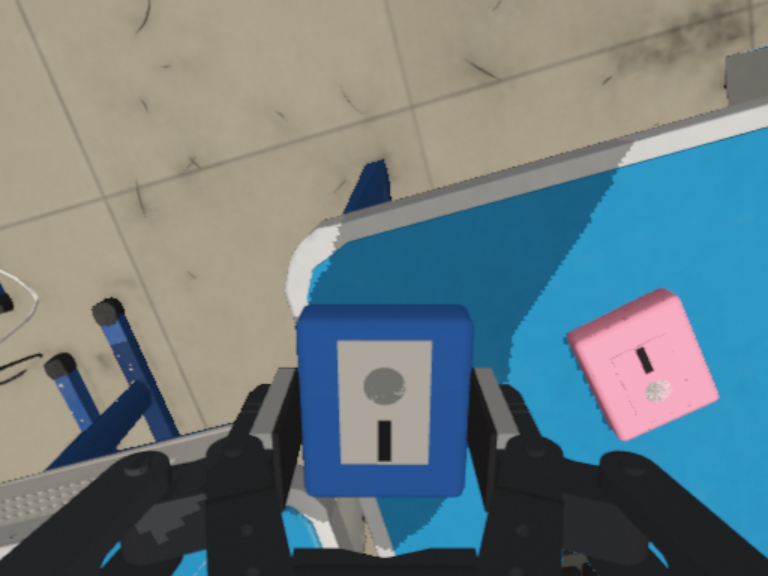

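Blue is held squarely. Next I'll place it, check and push.

```bash
python3 - <<'E'
from h import *
place()
arm.set_gripper(.022,40)
go(st(-.235),.25,PUSH)
d=snap("wrist","pl2"); o=cassettes(d,"blue",.0325,150); print(o)
push(.1093)
back(); go(st(-.13),.36,PUSH); d=cam("wrist"); f=d["frame"][165:250,180:330]; cv2.imwrite("pics/z2.png",cv2.resize(f,None,fx=5,fy=5,interpolation=cv2.INTER_CUBIC)[:,:,::-1])
print(current_time())
E
```

```text
before lower 0.04844186117931843
down True [ 5.109e-01 -3.000e-04  1.936e-01] [0.5, -0.2, 2.5] 0.04899557554376369
[(0.5109, 0.0176, 49.1, 8.9, -8.3, [256.0, 341.0]), (0.5054, -0.0227, 32.2, 18.7, -8.3, [256.0, 287.0])]
push stop False r= 0.1096 lat 0.0 [-0.7, -1.4, 0.4]
54.1
```

View pics/pl2.png

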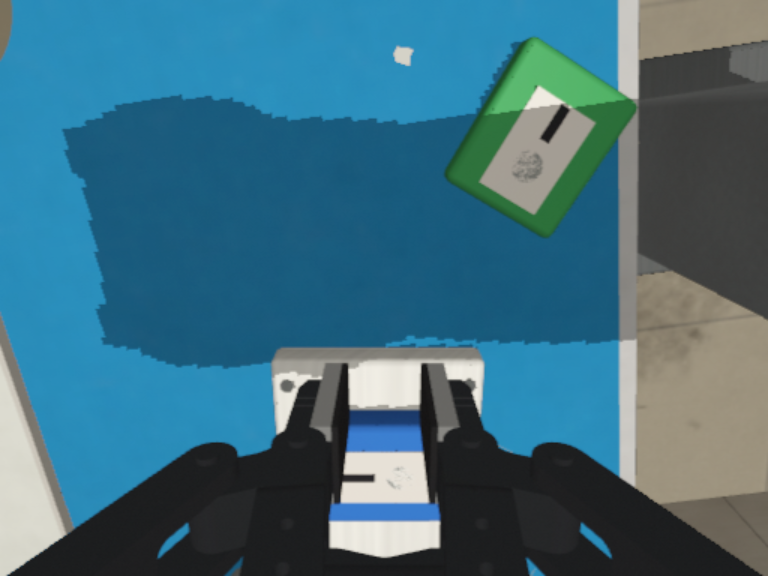

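View pics/z2.png

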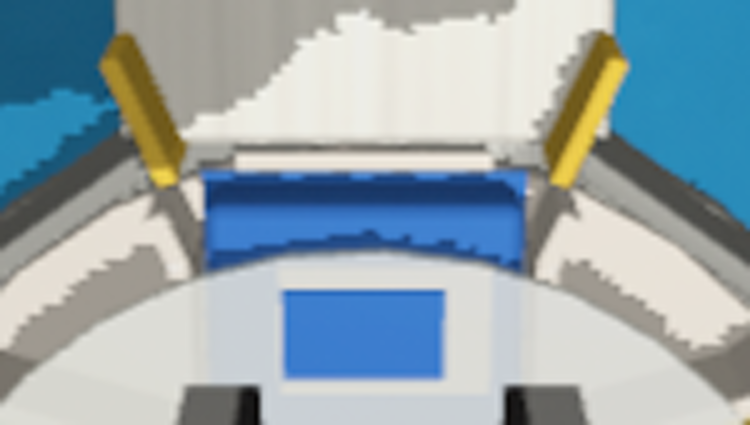

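Blue is home, looking the same as yellow did. Now the green pocket and the green cassette.

```bash
python3 - <<'E'
from h import *
go(st(-.06),.33,PUSH)
turn(45.8,-26.2)
go(st(-.10),.36,PUSH); d=snap("wrist","t3")
arm.set_gripper(.068,40)
d,o=look("green",(.427,-.128),np.radians(142))
print(o); cv2.imwrite("pics/lg.png",cv2.resize(d["frame"],(768,576))[:,:,::-1])
print(current_time(),current_qpos().round(2))
E
```

```text
grip 0.013525783008183781 [6.3, -7.3, -0.4]
   [1.1, 0.9, -3.8]   [-0.6, 2.6, -3.9]   [-0.8, 4.4, -4.2]   [-0.2, 4.9, -4.8]0.013507402183307008
[(0.5221, 0.081, 61.1, 31.6, -7.9, [307.0, 356.0]), (0.4285, -0.1285, 58.9, 48.8, 52.1, [252.0, 142.0])]
61.8333 [-0.23  0.01 -0.33  1.23  0.   -1.14]
```

View pics/t3.png

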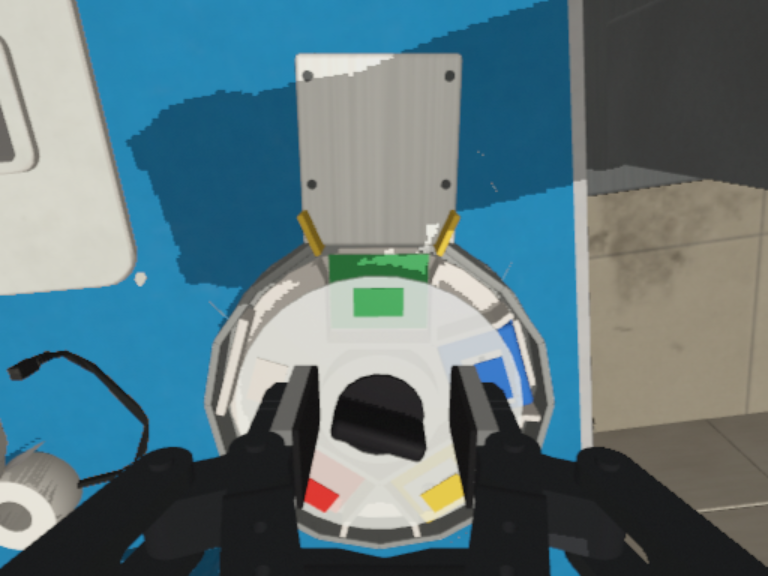

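View pics/lg.png

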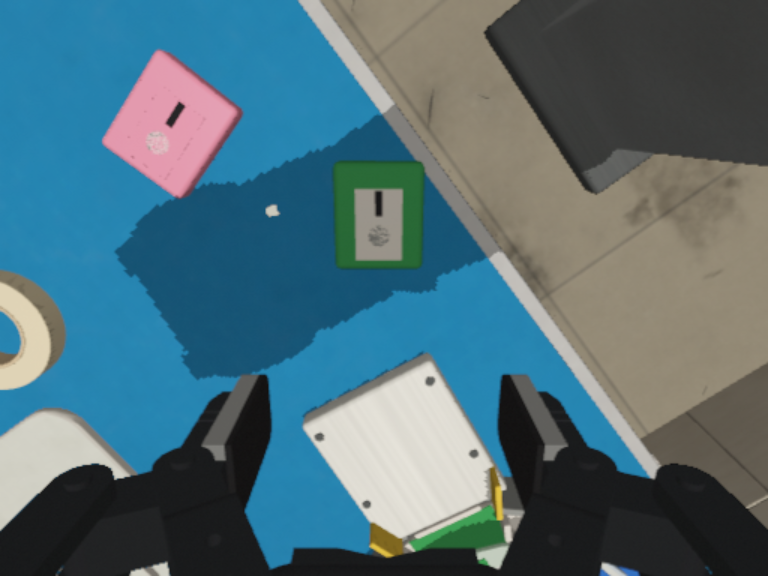

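```bash
python3 - <<'E'
from h import *
if pick((.4285,-.1285),np.radians(142.1),.176):
    snap("wrist","g3")
    place()
    arm.set_gripper(.022,40)
    go(st(-.235),.25,PUSH)
    d=snap("wrist","pl3"); o=cassettes(d,"green",.0325,150); print(o)
print(current_time())
E
```

```text
picked 0.048797341120115335 [-0.2, -0.1, 5.5]
lifted 0.04878281263715086
before lower 0.048719854161039494
down True [ 5.109e-01 -2.000e-04  1.936e-01] [0.1, -0.4, 2.6] 0.048919539920058534
[(0.5076, -0.005, 54.5, 49.1, 81.7, [260.0, 316.0])]
69.2583
```

View pics/pl3.png

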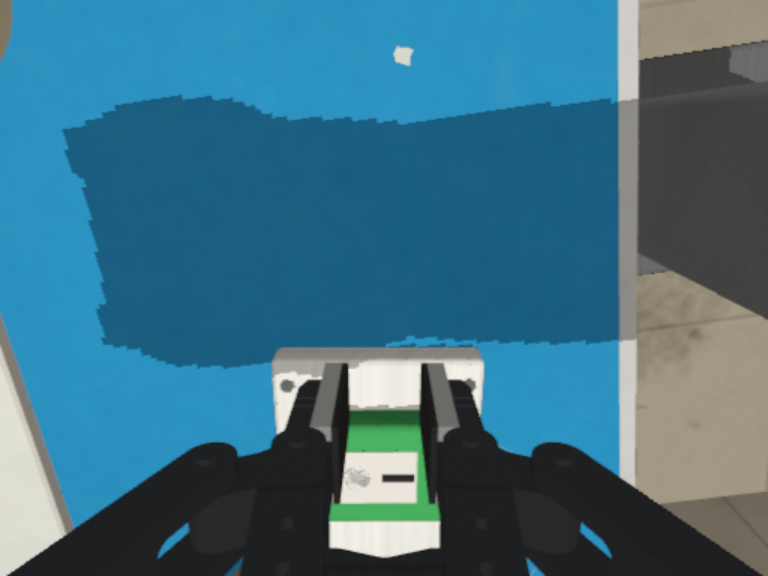

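The green cassette sits square but a few mm to one side. The flare should guide it, and the push is force-limited.

```bash
python3 - <<'E'
from h import *
print(push(.1093))
back(); go(st(-.13),.36,PUSH); d=cam("wrist"); f=d["frame"][165:250,180:330]; cv2.imwrite("pics/z3.png",cv2.resize(f,None,fx=5,fy=5,interpolation=cv2.INTER_CUBIC)[:,:,::-1])
print(current_time())
E
```

```text
push stop False r= 0.1096 lat 0.0 [-0.4, -2.1, -1.2]
False
73.8583
```

View pics/z3.png

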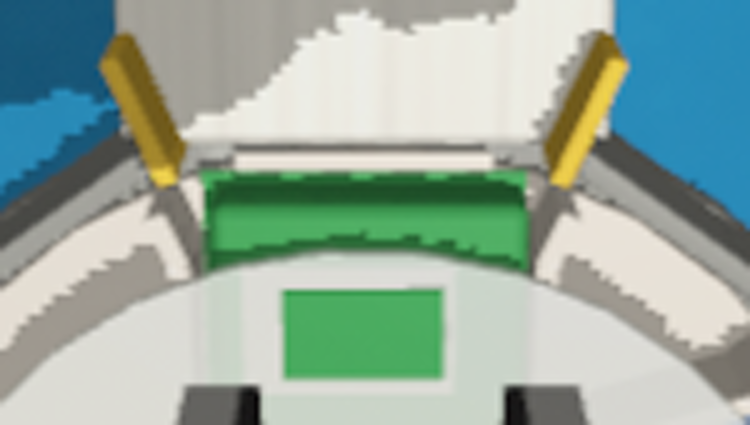

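```bash
python3 - <<'E'
from h import *
go(st(-.06),.33,PUSH)
turn(-26.2,-98.2)
arm.move_linear([*C,.33],.2)
go(st(-.10),.36,PUSH); d=snap("wrist","t4")
go((.40,.05),.43,np.radians(90)); snap("wrist","e1")
go((.3,-.1),.43,np.radians(90)); snap("side","e2"); d=cam("scene"); cv2.imwrite("pics/e3.png",cv2.resize(d["frame"][120:300,60:400],None,fx=2.3,fy=2.3)[:,:,::-1])
print(current_time())
E
```

```text
grip 0.013725578356300745 [-0.5, -0.5, 4.6]
   [3.1, 3.6, -3.5]   [5.6, 6.4, -4.9]   [8.7, 6.9, -7.3]   [10.6, 7.3, -10.3]0.013302738421330026
85.0583
```

View pics/t4.png

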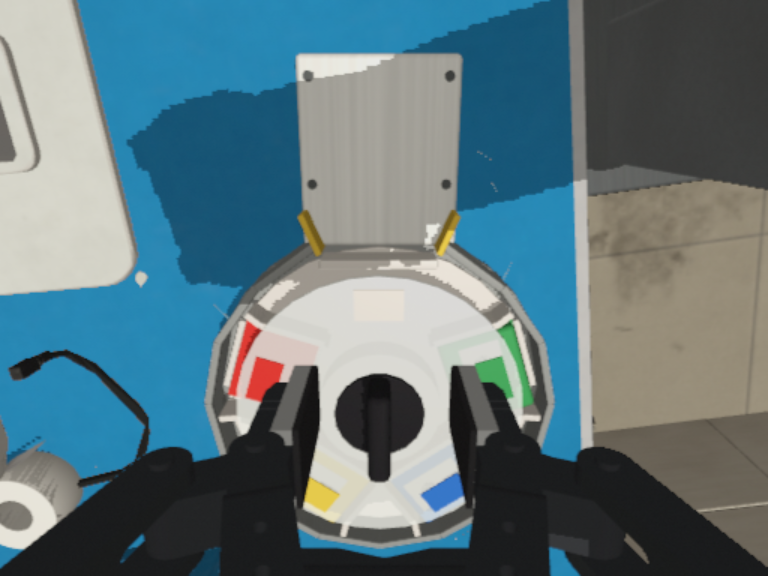

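View pics/e1.png

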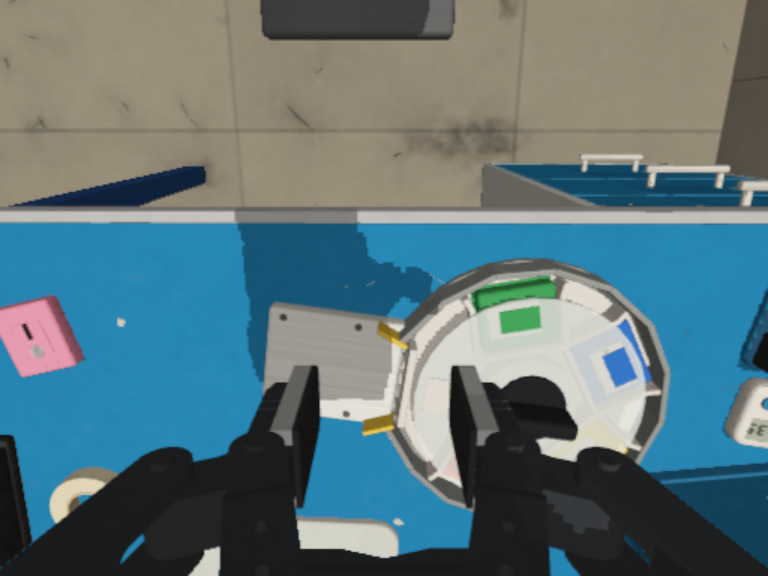

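View pics/e2.png

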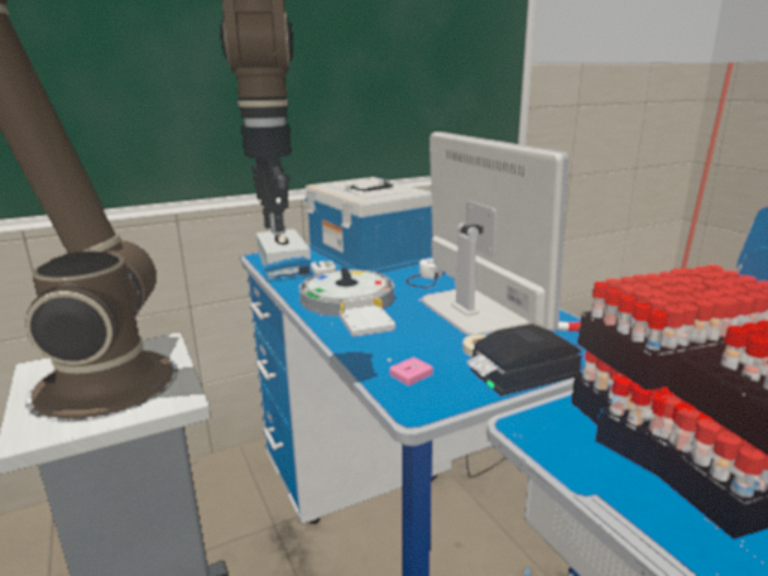

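View pics/e3.png

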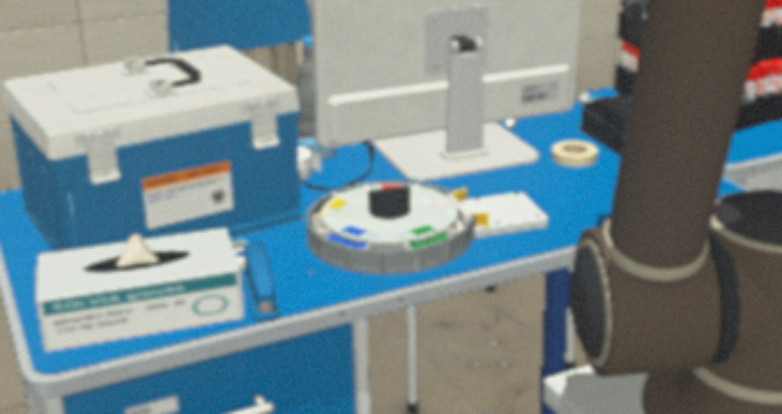

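The blank panel stands squarely in the gate at (380,270) in t4, with the bar along the gate axis. There's no red cassette anywhere. The decoy, tape and timer are in their places. One last view of all the pockets follows.

```bash
python3 - <<'E'
from h import *
go((.50,.18),.45,np.radians(90)); d=cam("wrist"); np.save("fin.npy",d,allow_pickle=True)
f=d["frame"][60:290,130:390]; cv2.imwrite("pics/fin.png",cv2.resize(f,None,fx=2.5,fy=2.5,interpolation=cv2.INTER_CUBIC)[:,:,::-1])
# carousel angle from the marks
m={}
for k,c in ((1,"red"),(2,"yellow"),(3,"blue"),(4,"green")):
    exp=C+.0755*np.array([np.cos(SY+np.pi+np.radians(72*k)),np.sin(SY+np.pi+np.radians(72*k))])
    for o in cassettes(d,c,.038,40):
        p=np.array(o[:2])-C
        if np.linalg.norm(np.array(o[:2])-exp)<.05: print(c,np.linalg.norm(p).round(4),((np.degrees(np.arctan2(p[1],p[0]))-81.8-180-72*k+180)%360-180).round(1),o)
s=cam("scene"); 
print(current_time(),[onz(cam("side"),377,217,.005).round(2)])
E
```

```text
red 0.0762 0.4 (0.6028, 0.1329, 28.0, 17.4, 63.7, [217.0, 240.0])
yellow 0.0761 -0.1 (0.5873, 0.2206, 28.3, 17.1, -45.0, [289.0, 228.0])
blue 0.0756 -0.0 (0.499, 0.233, 28.0, 16.0, 27.8, [303.0, 156.0])
blue 0.0924 2.3 (0.4878, 0.246, 59.2, 9.6, 29.0, [316.0, 146.0])
green 0.0754 0.1 (0.4599, 0.1531, 28.1, 16.2, -79.9, [231.0, 121.0])
green 0.0941 -1.1 (0.4412, 0.1519, 57.3, 11.5, -82.2, [230.0, 103.0])
86.4583 [array([ 0.87, -0.22,  0.01])]
```

View pics/fin.png

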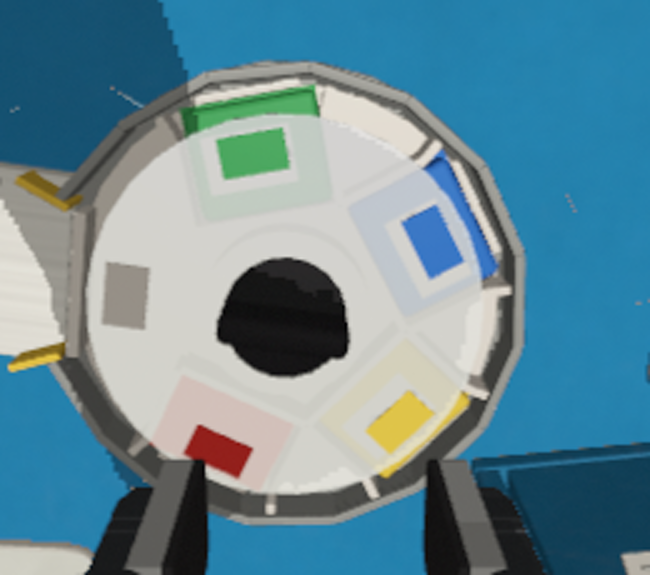

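The carousel is at zero within 0.4°. The white cassette windows show through the disc under the green, blue and yellow marks, and red is empty. I'm handing in now.

```bash
python3 - <<'E'
from h import *
print(current_joint_velocities().round(3),f2()); arm.close_job(); print(current_time())
E
```

```text
[-0.002  0.001 -0.001 -0.001  0.001  0.   ] [-0.6, 1.0, 0.3]
the job is handed in; nothing more can be done
the job is handed in; nothing more can be done
```

I loaded the yellow, blue and green cassettes into their own pockets and closed the gate with the blank panel. I handed the job in at about 86 s of the 210 s allowed; no verdict is reported. The red cassette was not on the table.

- **Cassettes:** right after each push, the cassette's outer edge was about 98.5 mm from the axis, with the tail behind the sill. In the last view all three still showed in their pockets through the disc. I did not measure their centres again at the end; yellow's edge was the least visible.
- **Carousel:** the colour marks put it within 0.4° of the blank panel squarely closing the gate.
- **Bystanders:** the tape roll, the timer and the pink decoy were never touched and still stood in place at the end.
- **Disagreement:** the yellow cassette was found about 3 cm from its first measured place, apparently knocked, so I measured it again before the pick.
- **Off-centre placing:** the green cassette lay a few millimetres off-centre on the shelf, and still went home with no force stop.

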